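Unstack the wooden stamps and put each away in its tray

TASK

The four wooden stamps have been left in two stacks: take the stacks apart and put each stamp away, picture side up, lying flat inside the shallow tray of its own shape and size (square, large oblong, small oblong, round). Leave the ink pad and the tape roll where they are, and let go of everything at the end.

Things in the scene. Friction and masses are not known exactly. Their poses are not given: they have to be found in the camera images.
- square_stamp_mid (a point): Square stamp, 60 x 60 mm. Wooden block stamp, 30 mm high in all, the lowest 4 mm a dark rubber foot, a fine inked picture on its flat top. At the start it is the lower block of one of the two stacks, standing on the work surface. This point is the block's centre, half-way up (15 mm above its foot); z is up out of the picture side, x and y square to its sides.
- long_stamp_mid (a point): Large oblong stamp, 90 x 50 mm. Wooden block stamp, 30 mm high in all, the lowest 4 mm a dark rubber foot, a fine inked picture on its flat top. At the start it is the lower block of the other stack, standing on the work surface. This point is the block's centre, half-way up (15 mm above its foot); z is up out of the picture side, x along its 90 mm length, y across its 50 mm width.
- bar_stamp_mid (a point): Small oblong stamp, 52 x 26 mm. Wooden block stamp, 30 mm high in all, the lowest 4 mm a dark rubber foot, a fine inked picture on its flat top. At the start it lies on top of the square or of the large oblong stamp (this point 45 mm above the work surface). This point is the block's centre, half-way up (15 mm above its foot); z is up out of the picture side, x along its 52 mm length, y across its 26 mm width.
- round_stamp_mid (a point): Round stamp, 40 mm diameter. Wooden block stamp, 30 mm high in all, the lowest 4 mm a dark rubber foot, a fine inked picture on its flat top. At the start it stands on top of the other lower stamp (this point 45 mm above the work surface). This point is the block's centre, half-way up (15 mm above its foot); z is up out of the picture side.
- square_tray: Pale shallow square tray, 80 x 80 mm inside. Fixed to the table; floor 3 mm thick, walls 4 mm thick, rim 10 mm above the table. Origin: centre of the underside, at table height; x and y square to its sides.
- long_tray: Pale shallow large oblong tray, 110 x 70 mm inside. Fixed to the table; floor 3 mm thick, walls 4 mm thick, rim 10 mm above the table. Origin: centre of the underside, at table height; x along its 110 mm inner length.
- bar_tray: Pale shallow small oblong tray, 72 x 46 mm inside. Fixed to the table; floor 3 mm thick, walls 4 mm thick, rim 10 mm above the table. Origin: centre of the underside, at table height; x along its 72 mm inner length.
- round_tray: Pale shallow round tray, 60 mm inner diameter. Fixed to the table; floor 3 mm thick, walls 4 mm thick, rim 10 mm above the table. Origin: centre of the underside, at table height; z up.
- ink_pad_mid (a point): Bystander: closed black ink pad, 90 (x) x 62 (y) x 20 mm high, loose, in the row with the two stacks (left, right or between them). This point is its centre, 10 mm up. Not to be moved.
- tape_roll_mid (a point): Bystander: small roll of orange tape lying flat, 44 mm outer diameter, 15 mm high, loose, between the stacks and the trays. This point is its centre, 7.5 mm up. Not to be moved.
Not all that is in view belongs to the job. Leave any red look-alike of the part that bears long_stamp_mid alone.

How it is judged (in metres and radians):
At the end, for the whole second after the job is handed in: Each stamp at rest, released, picture up, flat on the floor of the tray of its own shape: centre within 15 mm of the tray's centre from above, 15.5 to 20.5 mm above its underside (18 when flat), tilt under 0.06 rad; ink pad and tape roll within 20 mm of where they were (horizontal distance between square_stamp_mid and square_tray below 0.015 m and z of square_stamp_mid in the frame of square_tray between 0.0155 and 0.0205 m and angle between each of square_stamp_mid, long_stamp_mid, bar_stamp_mid, round_stamp_mid's own z axis and vertical below 0.06 rad and linear speed of each of square_stamp, long_stamp, bar_stamp, round_stamp below 0.02 m/s and horizontal distance between long_stamp_mid and long_tray below 0.015 m and z of long_stamp_mid in the frame of long_tray between 0.0155 and 0.0205 m and horizontal distance between bar_stamp_mid and bar_tray below 0.015 m and z of bar_stamp_mid in the frame of bar_tray between 0.0155 and 0.0205 m and horizontal distance between round_stamp_mid and round_tray below 0.015 m and z of round_stamp_mid in the frame of round_tray between 0.0155 and 0.0205 m and distance of each of ink_pad_mid, tape_roll_mid from where it was at the start of the episode below 0.02 m); the robot touches nothing.
It fails at once if the ink pad is pushed 20 mm or more from its place (distance of ink_pad_mid from where it was at the start of the episode above 0.02 m).
It fails at once if the tape roll is pushed 20 mm or more from its place (distance of tape_roll_mid from where it was at the start of the episode above 0.02 m).
It also fails if it takes over 104 s, if anything falls off the work surface, if the arm or the gripper's body presses on something with over 40 N, if the wrist force passes 120 N, or if a joint passes its speed limit or range.

ROBOT

A 6-joint arm with a two-finger parallel gripper is mounted at the origin on the work surface. World frame = base frame: x ahead of the robot, y to its left, z up, the work surface at z = 0. Lengths are in mm, angles in rad, forces in N, time in s.
With the tool pointing down it reaches from about 400 to 925 mm from the base axis. Payload 3.4 kg.
Tool frame: the origin (TCP) lies midway between the tips of the shut fingers; the grasp point (between the pads) lies 19 mm behind it; z points along the fingers, y is the line along which they close (so a half turn about z gives the same grasp; the last joint's range is limited). The gripper opens to 85 mm and grips with 20 to 120 N. Pads are 22 mm wide; open, the fingers measure 114 mm over their backs; the gripper's body (76 mm by 85 mm) begins 54 mm behind the grasp point. The pads swing forward as they close: fully open they stand 13 mm farther back than shut.
Start: joints at [-1.389, 0.307, 1.506, -0, 1.328, -0.073], TCP at [145.461, -556.302, 192.305] pointing down, gripper open.
Joint ranges: [-3.12, 3.12], [-1.05, 2.28], [0.14, 2.33], [-1.42, 4.57], [0.1, 2.73], [-2.68, 2.68]. Speed limits (rad/s): [2.57, 2.57, 3.14, 3.14, 3.14, 3.14].

INTERFACE

Orientations are given as [roll, pitch, yaw] about the fixed x, y, z axes, in that order (R = Rz(yaw) Ry(pitch) Rx(roll)).
In Python, from bench import env gives the robot as it stands. Calls block until the motion is done:
- env.goto(position, orientation): joint-space move of the TCP to a pose.
- env.move_straight(position, ori=None, feed=150): straight line of the TCP; ori=None keeps the orientation; feed is the mean speed in mm/s.
- env.set_joints(angles): joint-space move.
- env.release() and env.gripper_close(force=None): open the fingers fully, or close them until they stop; force is the grip in N (None keeps the last).
- env.sleep(seconds).
- env.inverse_kinematics(position, orientation): joint angles nearest the present ones, or None.
- env.observe(): the state.
- env.snapshot(name): name is "scene" or "top" or "wrist"; returns the picture (384x512x3 uint8, blue, green, red); there is no depth.
- env.calibration(name): a dict with "fx", "fy", "cx", "cy" (pixels), "position" and "rotation" of the camera in the world; the wrist camera has in their place "mount" (4x4, takes a point from camera to tool coordinates, whose origin is the TCP and whose axes are the flange's). Camera axes: x right, y up, looking along -z (the intrinsics and any distortion apply to the point x, -y, -z); pixel columns grow to the right and rows downward; lengths in mm; the calibration is good to about 2 mm. A picture is of the moment at which its call begins: read the wrist's pose just before it. calibration takes no time and is no camera call.
A pose or a line that the arm cannot do raises env.PlanningError and nothing moves.
- env.finish_job(): hands the job in; it is judged then, once.
The state is a dict: "t": time; "joints": joint angles; "joint_velocities": joint speeds; "joint_efforts": joint torques, N m; "tcp_pos": TCP position; "orientation": TCP orientation; "ft_force": force on the tool from outside, world axes, zero at the start; "moment": the same for the moment, N m; "width": opening from 0.0 (shut) to 1.0 (fully open); "finger_force": force on a finger pad.
Only numpy, scipy, OpenCV 4.12 (cv2) and the standard library are available. Lean on these libraries where they do the work, as an engineer would, in place of code of your own. Each camera call takes 0.05 s, during which the arm holds its last target. There are 200 camera calls.

## Working session

There is one attempt and no reset: what is moved stays moved. The work goes in short steps, each a Python script; the robot and the scene stay as the last script left them, time stands still between calls to the robot, and variables do not carry over. Pictures are saved under pics/ and viewed, at most 14 in all, crops included, and the job is handed in when it is done.

```bash
ls; mkdir -p pics
python3 - <<'E'
from bench import env
import cv2
for n in ("top","scene"):
    im=env.snapshot(n); cv2.imwrite(f"pics/{n}0.png",im); print(n,env.calibration(n))
print(env.calibration("wrist")); print(env.observe())
E
```

```text
pics
top {'fx': 347.17758412433363, 'fy': 347.17758412433363, 'cx': 255.7945041415563, 'cy': 189.57787316071787, 'position': array([364.83555849,   5.54471968, 829.26902401]), 'rotation': array([ 0.19294932, -0.02953836, -1.56334704])}
scene {'fx': 355.42594391057423, 'fy': 355.42594391057423, 'cx': 251.2667181992595, 'cy': 186.2557819070564, 'position': array([1033.34970189,  414.18772232,  497.58884535]), 'rotation': array([ 1.03142519, -0.00398269,  2.23366931])}
{'fx': 299.32248624169006, 'fy': 299.32248624169006, 'cx': 257.7244349173881, 'cy': 190.28936519473916, 'mount': array([[-4.31802915e-04,  9.53293299e-01,  3.02045858e-01,
         7.75775139e+01],
       [ 9.99998933e-01,  8.33210791e-04, -1.20012177e-03,
         8.61822358e-01],
       [-1.39573591e-03,  3.02045017e-01, -9.53292641e-01,
        -1.82302543e+02],
       [ 0.00000000e+00,  0.00000000e+00,  0.00000000e+00,
         1.00000000e+00]])}
{'t': 0.1, 'joints': array([-1.38851597e+00,  3.07514383e-01,  1.50754062e+00, -1.45475274e-05,
        1.32837159e+00, -7.35010781e-02]), 'joint_velocities': array([ 0.00131733, -0.0037998 , -0.00163757, -0.00054351,  0.00035958,
       -0.00033558]), 'joint_efforts': array([ 2.29873231e-04, -4.58529747e+01, -2.52607226e+01, -1.16084911e-04,
        5.59073247e-03,  5.55950763e-06]), 'tcp_pos': array([ 145.32134168, -555.62488587,  191.464728  ]), 'orientation': array([-3.13976263e+00, -1.20597732e-04,  2.55784829e-01]), 'ft_force': array([0.4653352 , 0.21575762, 1.09398821]), 'moment': array([ 0.00493485,  0.01974706, -0.06054174]), 'finger_force': 0.0, 'width': 1.0009350516699755}
```

View pics/top0.png

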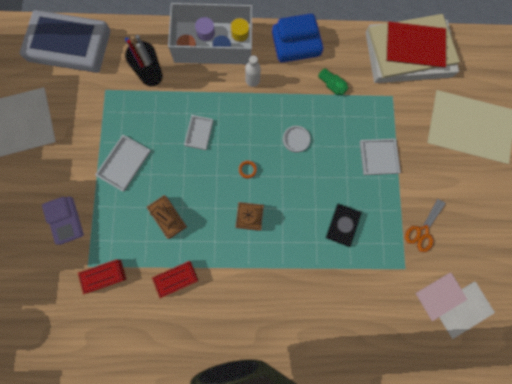

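View pics/scene0.png

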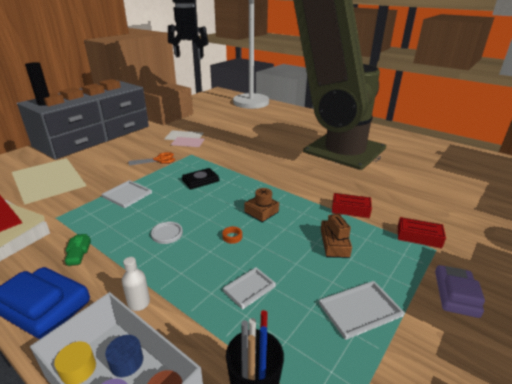

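The top view shows:
- **Stacks:** bar on long at about (167,216), and round on square at (250,216).
- **Trays:** long (124,162), bar (200,132), round (297,139), square (380,157).
- **Bystanders:** ink pad (344,225) and tape (248,169).
- **Red decoys:** (102,277) and (175,280), both off the mat.

The scene view agrees with this.

```bash
cat > h.py <<'E'
import numpy as np, cv2
from scipy.spatial.transform import Rotation as R
from bench import env
DOWN=lambda yaw:[np.pi,0,yaw]
def cam(name):
    c=env.calibration(name)
    if name!="wrist": return c,np.array(c["position"]),R.from_euler("xyz",c["rotation"]).as_matrix()
    o=env.observe(); Rt=R.from_euler("xyz",o["orientation"]).as_matrix(); m=c["mount"]
    return c,Rt@m[:3,3]+o["tcp_pos"],Rt@m[:3,:3]
def shot(name,file=None):
    C=cam(name); im=env.snapshot(name)
    if file: cv2.imwrite("pics/"+file,im)
    return im,C
def ray(C,px,z):
    c,p,M=C; px=np.atleast_2d(px).astype(float)
    d=np.c_[(px[:,0]-c["cx"])/c["fx"],-(px[:,1]-c["cy"])/c["fy"],-np.ones(len(px))]@M.T
    return (p+d*((z-p[2])/d[:,2])[:,None])[:,:2]
def proj(C,P):
    c,p,M=C; q=(np.atleast_2d(P)-p)@M
    return np.c_[c["cx"]-c["fx"]*q[:,0]/q[:,2],c["cy"]+c["fy"]*q[:,1]/q[:,2]]
def rect(C,cnt,z):
    "min-area rectangle of a contour cast onto plane z: centre, long, short, angle of the long side"
    P=ray(C,cnt.reshape(-1,2),z).astype(np.float32)
    (x,y),(w,h),a=cv2.minAreaRect(P); a=np.radians(a)
    if w<h: w,h,a=h,w,a+np.pi/2
    return np.round([x,y,w,h,(a+np.pi/2)%np.pi-np.pi/2],3)
def blobs(mask,amin):
    cs,_=cv2.findContours(mask.astype(np.uint8),cv2.RETR_EXTERNAL,cv2.CHAIN_APPROX_NONE)
    return [c for c in cs if cv2.contourArea(c)>amin]
E
python3 - <<'E'
from h import *
im=cv2.imread("pics/top0.png"); C=cam("top")
hsv=cv2.cvtColor(im,cv2.COLOR_BGR2HSV); H,S,V=cv2.split(hsv)
roi=np.zeros(H.shape,bool); roi[95:262,98:402]=1
for n,m,z in (("pale",(S<50)&(V>110),10),("wood",(H<22)&(S>90),30),("dark",V<60,20)):
    for c in blobs(m&roi,60): print(n,cv2.boundingRect(c),rect(C,c,z))
E
```

```text
pale (98, 135, 52, 56) [ 5.89208e+02  3.05304e+02  1.20123e+02  8.03190e+01 -5.10000e-01]
pale (282, 126, 29, 26) [ 656.078 -116.608   70.005   65.214   -1.554]
pale (360, 125, 41, 54) [ 6.25836e+02 -3.23571e+02  1.37278e+02  9.43610e+01  3.60000e-02]
pale (184, 115, 29, 35) [ 6.68905e+02  1.26060e+02  8.27840e+01  5.62220e+01 -1.88000e-01]
wood (237, 203, 26, 27) [ 4.58951e+02 -2.20500e+00  5.68900e+01  5.53370e+01 -1.00000e-01]
wood (148, 196, 38, 42) [455.415 188.036  89.512  48.018   0.626]
wood (239, 161, 18, 17) [570.804   3.129  40.35   39.139  -1.555]
wood (394, 95, 8, 75) [ 6.72857e+02 -3.64088e+02  1.92378e+02  1.77380e+01 -7.40000e-02]
wood (98, 95, 5, 49) [6.90772e+02 3.60016e+02 1.23063e+02 9.61800e+00 9.30000e-02]
dark (327, 205, 34, 41) [ 4.41980e+02 -2.24143e+02  8.61080e+01  5.93330e+01 -3.66000e-01]
```

Run:
```python
from h import *
for n,(x,y) in (("sq",(480,0)),("lg",(480,188))):
    env.goto([x,y,170],DOWN(0)); env.sleep(.2)
    im,C=shot("wrist",n+"1.png"); np.save("pics/"+n+".npy",np.array([C[1],*C[2]]))
print(env.observe()["t"])
a,b=[cv2.imread(f"pics/{n}1.png") for n in("sq","lg")]
cv2.imwrite("pics/ab.png",np.hstack([a[:,56:456],b[:,56:456]]))
```

```text
3.6917
```

View pics/ab.png

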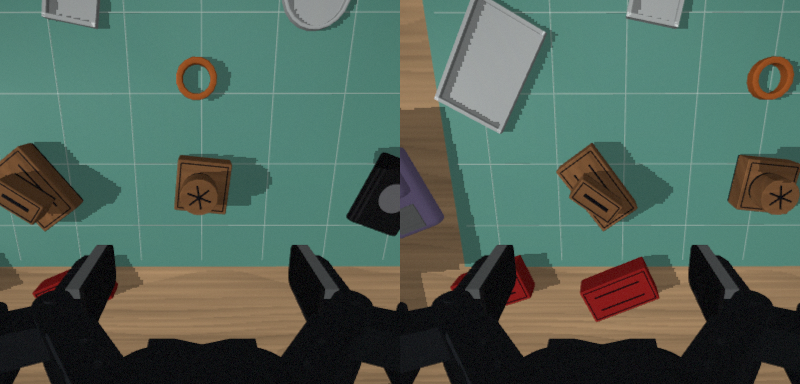

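The wrist views show the square at crop (203,185) with the round top at about (200,196). The long block is at (597,187) with the bar top at about (594,198), turned relative to the long one. I'll enlarge both stacks to read off the edges.

Run:
```python
import cv2,numpy as np
a,b=[cv2.imread(f"pics/{n}1.png") for n in("sq","lg")]
# crops origin (col,row): sq (220,145) , lg (205,138); 4x
A=cv2.resize(a[140:235,205:300],None,fx=4,fy=4,interpolation=cv2.INTER_CUBIC); B=cv2.resize(b[140:235,205:300],None,fx=4,fy=4,interpolation=cv2.INTER_CUBIC)
cv2.imwrite("pics/zoom.png",np.clip(np.hstack([A,B])*1.6,0,255).astype(np.uint8))
```

```text
(no output)
```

View pics/zoom.png

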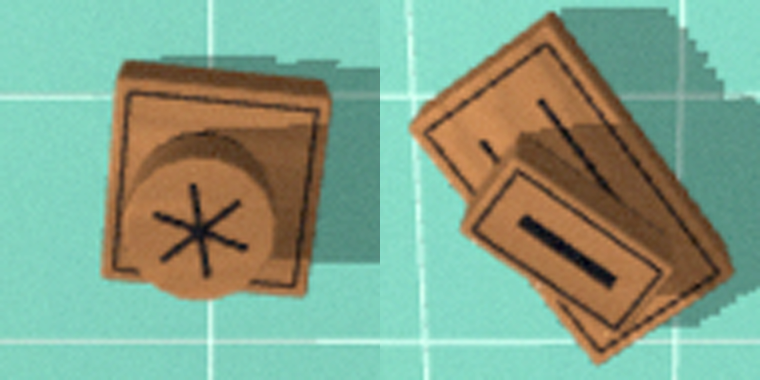

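Zoom: the round star centre is at (200,231). The bar border corners are (519,167), (664,270), (616,330) and (470,230). The square and long border corners are also readable. I'll cast them onto z=60 and z=30.

Run:
```python
from h import *
c=env.calibration("wrist")
def go(n,uv,z):
    a=np.load(f"pics/{n}.npy"); C=(c,a[0],a[1:])
    P=np.array(uv,float)/4+[205-.375,140-.375]
    if len(uv)==1: return ray(C,P,z)
    return rect(C,P,z)
print("round",go("sq",[(200,231)],60))
print("square",go("sq",[(128,92),(320,110),(112,268),(297,287)],30))
print("bar",go("lg",[(139,167),(284,270),(236,330),(90,230)],60))
print("long",go("lg",[(169,43),(45,131),(340,270),(218,348)],30))
```

```text
round [[457.71507079   1.50094353]]
square [459.401  -2.426  53.597  52.59    1.459]
bar [452.687 191.655  47.072  21.268   0.931]
long [456.294 190.109  82.292  42.713   0.629]
```

Run:
```python
from h import *
ims=[]
for n,(x,y) in (("tl",(610,210)),("tr",(610,-220))):
    env.goto([x,y,200],DOWN(0)); env.sleep(.2)
    im,C=shot("wrist",n+".png"); ims.append(im)
    H,S,V=cv2.split(cv2.cvtColor(im,cv2.COLOR_BGR2HSV))
    m=(S<45)&(V>95); m[255:]=0
    for c in blobs(m,800):
        P=ray(C,c.reshape(-1,2),10).astype(np.float32)
        print(n,cv2.boundingRect(c),rect(C,c,10),cv2.minEnclosingCircle(P))
print(env.observe()["t"])
cv2.imwrite("pics/trays.png",np.hstack([i[:,56:456] for i in ims]))
```

```text
tl (136, 120, 95, 107) [ 5.88324e+02  3.05693e+02  1.19413e+02  7.87570e+01 -5.11000e-01] ((587.970703125, 305.29522705078125), 70.60105895996094)
tl (296, 71, 62, 76) [ 6.69373e+02  1.26720e+02  8.06730e+01  5.61350e+01 -1.89000e-01] ((669.1018676757812, 126.6563720703125), 47.731422424316406)
tl (0, 50, 44, 99) [ 6.73089e+02  4.90154e+02  1.15256e+02  5.10660e+01 -2.55000e-01] ((679.5401611328125, 514.858154296875), 57.62832260131836)
tr (305, 120, 74, 73) [ 614.023 -324.133   89.981   88.984   -1.511] ((613.740234375, -323.8493347167969), 62.20256423950195)
tr (146, 94, 55, 57) [ 6.56494e+02 -1.16652e+02  6.71180e+01  6.56870e+01 -5.70000e-02] ((656.9627685546875, -116.95616912841797), 34.13255310058594)
6.375
```

View pics/trays.png

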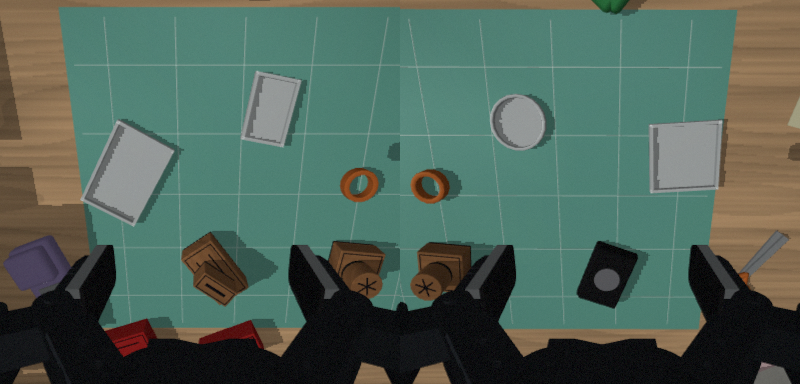

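The trays are cleanly segmented, and both views agree. I'll do round and bar first.

```bash
cat >> h.py <<'E'
def pick_place(p,yaw,z0,q,qyaw,hi=130):
    "grip a block whose foot is at z0, set it down in the tray at q"
    g=9
    env.goto([*p,z0+g+50],DOWN(yaw)); env.move_straight([*p,z0+g],feed=100)
    env.gripper_close(50); o=env.observe(); print("grip",round(o["width"]*85,1),o["finger_force"],o["tcp_pos"])
    env.move_straight([*p,hi],feed=150)
    print("lifted",round(env.observe()["width"]*85,1))
    env.goto([*q,hi],DOWN(qyaw)); env.move_straight([*q,40],feed=150); env.move_straight([*q,3+g+1],feed=50)
    env.sleep(.2); o=env.observe(); print("down",o["ft_force"],o["tcp_pos"])
    env.release(); env.move_straight([*q,hi],feed=150); print("t",env.observe()["t"])
E
python3 - <<'E'
from h import *
pick_place((457.7,1.0),0,30,(656.5,-116.7),0)
pick_place((452.7,191.7),.931,30,(669.2,126.5),-.189)
env.goto([480,188,170],DOWN(0)); env.sleep(.2); a,C=shot("wrist","lg2.png"); np.save("pics/lg.npy",np.array([C[1],*C[2]]))
env.goto([480,0,170],DOWN(0)); env.sleep(.2); b,C=shot("wrist","sq2.png"); np.save("pics/sq.npy",np.array([C[1],*C[2]]))
cv2.imwrite("pics/ab2.png",np.hstack([i[:,56:456] for i in (b,a)]))
E
```

```text
grip 0.2 0.0 [457.67143961   1.00158761  38.99058734]
lifted 0.2
down [ 0.43982643 -0.04302297  0.11991786] [ 656.83671166 -116.78648409   13.36249542]
t 13.9417
grip -0.3 0.0 [452.65427584 191.69935458  38.98574848]
lifted 0.1
down [ 0.80067076 -0.15129926  0.20196097] [669.55417269 126.54019594  13.34380633]
t 21.7667
```

View pics/ab2.png

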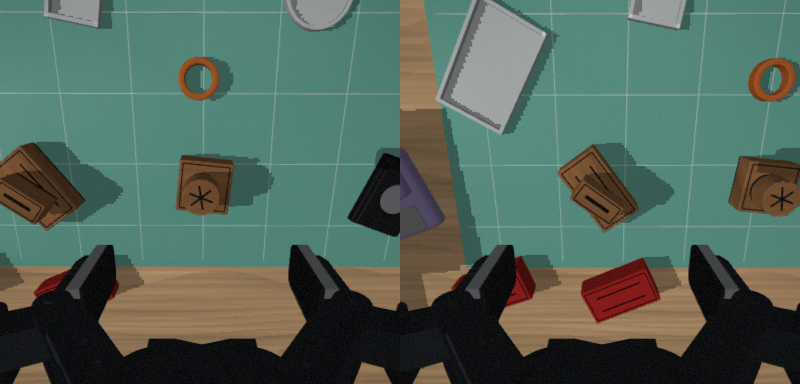

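Both grips closed on nothing (width about 0), and the stacks stand untouched. The fingers must have passed above or beside the blocks. I'll check where the shut tips really are against the reported TCP.

Run:
```python
from h import *
env.goto([560,90,120],DOWN(0)); env.gripper_close(20); env.sleep(.2)
o=env.observe(); print(o["tcp_pos"],o["orientation"],o["width"],o["t"])
w,Cw=shot("wrist","wc.png"); s,Cs=shot("scene","sc.png"); t,Ct=shot("top","tc.png")
for n,C in (("w",Cw),("s",Cs),("t",Ct)): print(n,proj(C,o["tcp_pos"]))
for im,C in ((w,Cw),(s,Cs)):
    u=proj(C,o["tcp_pos"])[0].round().astype(int); cv2.drawMarker(im,tuple(int(v) for v in u),(255,0,255),0,12,1)
cv2.imwrite("pics/tip.png",np.hstack([w[:,56:456],s[:,112:]]))
```

```text
[559.96662528  90.06154601 119.9371937 ] [3.14159026e+00 1.31882983e-04 1.14592481e-04] 0.005058035255588031 25.4167
w [[256.24925507 219.36051734]]
s [[269.06703588 201.85253757]]
t [[206.41315653 162.67976546]]
```

View pics/tip.png

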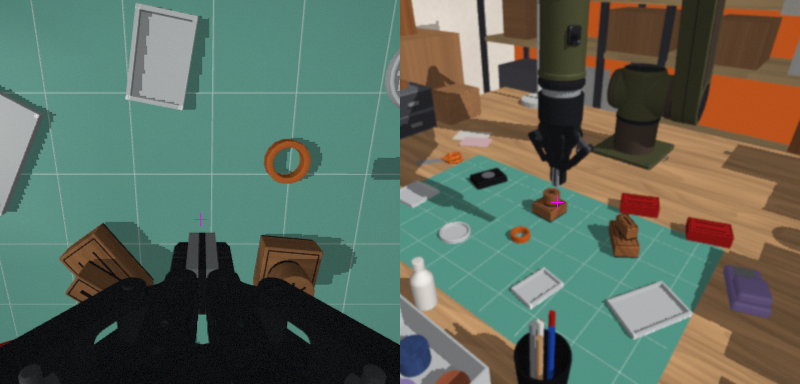

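The projected TCP (magenta, scene crop (557,202)) lies well below the real fingertips at about (557,184). The wrist view shows the same: tips at row 233, projected at row 219. So the real tips sit higher than reported, and I'll work out by how much.

Run:
```python
from h import *
o=env.observe()["tcp_pos"]; Cs=cam("scene"); Cw=cam("wrist")
for d in range(0,61,10):
    P=o+[0,0,d]; print(d,proj(Cs,P).round(1)[0],"w, +11 edge",proj(Cw,P+[11,0,0]).round(1)[0],"w mid",proj(Cw,P).round(1)[0])
s=cv2.imread("pics/sc.png"); cv2.imwrite("pics/tipz.png",np.hstack([cv2.resize(s[140:215,230:305],None,fx=5,fy=5,interpolation=2),cv2.resize(cv2.imread("pics/wc.png")[205:280,220:295],None,fx=5,fy=5,interpolation=2)]))
```

```text
0 [269.  201.9] w, +11 edge [256.2 203.7] w mid [256.2 219.4]
10 [269.2 197.5] w, +11 edge [256.2 209.3] w mid [256.2 225.6]
20 [269.4 193.1] w, +11 edge [256.1 215.5] w mid [256.1 232.6]
30 [269.5 188.6] w, +11 edge [256.  222.4] w mid [256.1 240.4]
40 [269.7 184. ] w, +11 edge [256.  230.1] w mid [256. 249.]
50 [269.8 179.3] w, +11 edge [255.9 238.9] w mid [255.9 258.8]
60 [270.  174.6] w, +11 edge [255.8 248.9] w mid [255.8 269.9]
```

View pics/tipz.png

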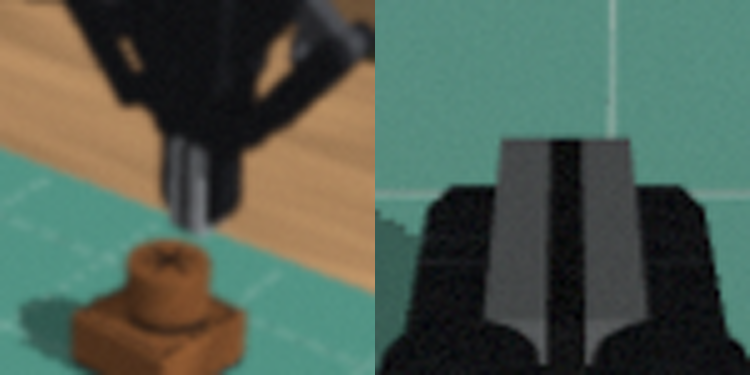

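Both views put the real tips about 41 mm behind the reported TCP, so the closes happened above the blocks. Laterally the error is 1 mm or less. I'll correct the tool length and try the round stamp, aborting if the grip width is wrong.

```bash
sed -i '/^def pick_place/,$d' h.py
cat >> h.py <<'E'
TIP=41   # real finger tips lie this far behind the reported TCP
def pick_place(p,yaw,z0,q,qyaw,wid,g=9,hi=100):
    "grip a block (wid mm across) whose foot is at z0, set it down in the tray at q"
    z=z0+g-TIP
    env.goto([*p,z+50],DOWN(yaw)); env.move_straight([*p,z],feed=80)
    o=env.observe(); print("at",o["tcp_pos"].round(1),o["ft_force"].round(1))
    env.gripper_close(50); o=env.observe(); w=o["width"]*85
    print("grip",round(w,1),"expect",wid,"force",round(o["finger_force"],1))
    if abs(w-wid)>8: env.release(); raise SystemExit("bad grip")
    env.move_straight([*p,hi],feed=150); print("lifted",round(env.observe()["width"]*85,1))
    env.goto([*q,hi],DOWN(qyaw)); env.move_straight([*q,z-z0+30],feed=150); env.move_straight([*q,z-z0+4],feed=50)
    env.sleep(.2); o=env.observe(); print("down",o["ft_force"].round(1),o["tcp_pos"].round(1))
    env.release(); env.move_straight([*q,hi],feed=150); print("t",env.observe()["t"])
E
python3 - <<'E'
from h import *
env.move_straight([560,90,140]); env.release()
pick_place((457.7,1.0),0,30,(656.5,-116.7),0,40)
E
```

```text
at [458.4   1.2  -1.8] [ 0.3 -0.7  0.5]
grip 38.2 expect 40 force 49.9
lifted 38.4
down [-1.2 -0.2  0.9] [ 656.  -116.6  -28.2]
t 33.5833
```

Grip width matches the round stamp. Bar next, then look from above at both placements and the bared lower blocks.

Run:
```python
from h import *
pick_place((452.7,191.7),.931,30,(669.2,126.5),-.189,26)
ims=[]
for n,(x,y) in (("c1",(540,150)),("c2",(540,-40))):
    env.goto([x,y,170],DOWN(0)); env.sleep(.2); im,C=shot("wrist",n+".png"); ims.append(im[:,56:456])
    H,S,V=cv2.split(cv2.cvtColor(im,cv2.COLOR_BGR2HSV))
    for c in blobs((H<20)&(S>70)&(V<200),400): print(n,cv2.boundingRect(c),rect(C,c,30))
cv2.imwrite("pics/chk.png",np.hstack(ims)); print(env.observe()["t"])
```

```text
at [453.1 191.6  -1.9] [0.3 0.5 0.2]
grip 25.2 expect 26 force 50.7
lifted 25.0
down [ 0.7 -0.3 -0.6] [669.2 126.5 -28.4]
t 41.3833
c1 (409, 362, 39, 22) [249.359 -92.344  53.887  38.162   1.567]
c1 (68, 362, 40, 22) [251.023 389.246  55.016  38.069   1.567]
c1 (153, 296, 210, 61) [328.172 148.778 273.011  96.821   1.568]
c1 (350, 204, 66, 57) [464.137   2.515  69.197  66.991   1.465]
c1 (183, 194, 78, 82) [460.145 188.692  93.185  56.55    0.626]
c1 (364, 116, 43, 40) [577.623  12.958  44.853  41.159   1.569]
c1 (491, 39, 21, 39) [ 6.51288e+02 -9.25850e+01  3.61450e+01  1.92670e+01  2.50000e-01]
c1 (264, 8, 37, 64) [ 6.69828e+02  1.25194e+02  5.33840e+01  2.57790e+01 -1.80000e-01]
c1 (0, 0, 98, 339) [ 4.97382e+02  3.82079e+02  4.15498e+02  1.18364e+02 -2.56000e-01]
c2 (409, 362, 39, 22) [ 248.585 -281.686   53.966   38.191   -1.57 ]
c2 (68, 362, 40, 22) [248.239 201.231  55.238  38.144  -1.57 ]
c2 (154, 304, 209, 53) [320.457 -40.282 272.898  84.869  -1.57 ]
c2 (0, 293, 39, 45) [350.038 284.992  81.483  37.15   -0.858]
c2 (479, 249, 33, 83) [ 3.76559e+02 -3.41182e+02  1.25362e+02  3.99060e+01  2.52000e-01]
c2 (201, 203, 53, 57) [ 4.64493e+02 -2.55800e+00  6.85420e+01  5.92540e+01 -1.02000e-01]
c2 (22, 192, 93, 82) [461.98  182.378  88.949  68.615   0.63 ]
c2 (200, 116, 39, 39) [577.423   1.949  40.885  40.188  -1.569]
c2 (314, 33, 45, 44) [ 656.406 -116.613   43.206   38.974   -1.569]
c2 (74, 7, 40, 64) [ 6.69529e+02  1.20599e+02  5.21650e+01  3.74390e+01 -1.81000e-01]
43.3167
```

View pics/chk.png

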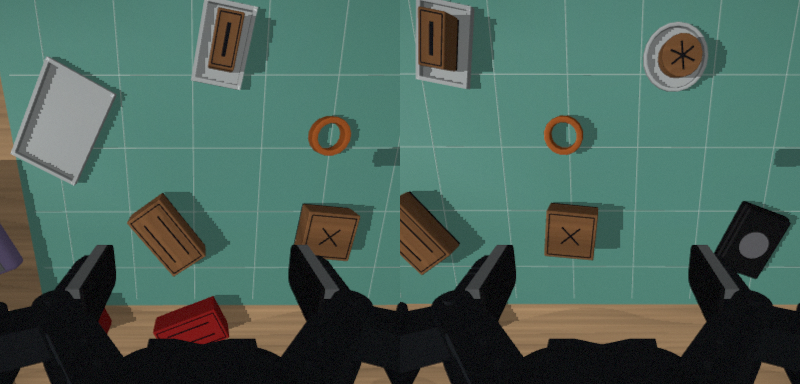

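The round (682,55 in the right crop) and bar (228,40 in the left crop) sit centred in their trays. The square and long blocks haven't moved, so I'll do them now.

Run:
```python
from h import *
pick_place((459.4,-2.4),-.108,0,(614,-324),.06,60,g=7)
pick_place((456.3,190.1),.629,0,(588.3,305.5),-.511,50,g=7)
ims=[]
env.goto([520,200,170],DOWN(0)); env.sleep(.2); im,C=shot("wrist","e1.png"); ims.append(im[:,56:456])
env.goto([520,-220,170],DOWN(0)); env.sleep(.2); im,C=shot("wrist","e2.png"); ims.append(im[:,56:456])
cv2.imwrite("pics/end.png",np.hstack(ims)); print(env.observe()["t"])
```

```text
at [460.   -2.5 -33.7] [ 0.6 -0.8  0.4]
grip 58.7 expect 60 force 53.6
lifted 58.3
down [-2.2  1.8  3.1] [ 613.4 -323.8  -30.2]
t 50.6917
at [456.6 190.1 -34. ] [ 0.5 -0.1  0.7]
grip 48.6 expect 50 force 52.8
lifted 48.8
down [-1.4  0.5  0.5] [588.  305.4 -30.2]
t 59.225
61.9333
```

View pics/end.png

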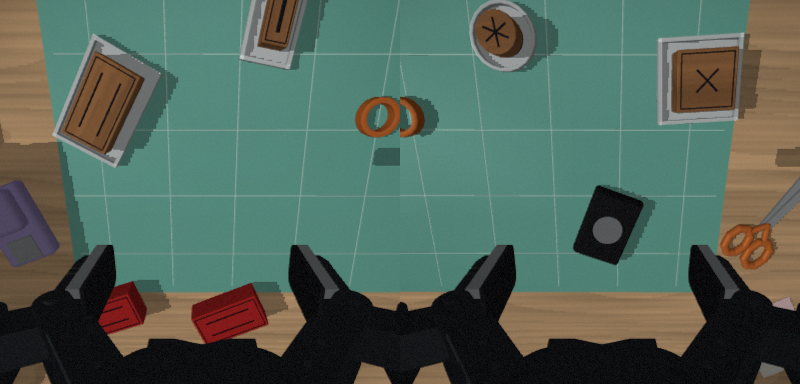

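All four stamps lie in their trays. The long at (101,90) and square at (706,80) are offset by parallax, so I'll confirm numerically and then hand in.

Run:
```python
from h import *
im,C=shot("top","topend.png"); H,S,V=cv2.split(cv2.cvtColor(im,cv2.COLOR_BGR2HSV))
T=[(614,-324),(588.3,305.5),(669.2,126.5),(656.5,-116.7)]; err=[]
for t in T:
    m=np.zeros(H.shape,np.uint8); u=proj(C,[*t,33])[0]; cv2.circle(m,tuple(int(v) for v in u.round()),20,1,-1)
    b=blobs((H<22)&(S>80)&(m>0),60); c=max(b,key=cv2.contourArea); r=rect(C,c,33); err.append(np.hypot(*(r[:2]-t))); print(r,err[-1].round(1))
if max(err)<8: print(env.finish_job())
```

```text
Traceback (most recent call last):
ValueError: max() iterable argument is empty
```

The arm hides the square tray from the top camera, so I'll move it clear first.

Run:
```python
from h import *
env.set_joints([-1.389,0.307,1.506,0,1.328,-0.073]); env.sleep(.2)
im,C=shot("top","topend2.png"); H,S,V=cv2.split(cv2.cvtColor(im,cv2.COLOR_BGR2HSV))
T=[(614,-324),(588.3,305.5),(669.2,126.5),(656.5,-116.7)]; err=[]
for t in T:
    m=np.zeros(H.shape,np.uint8); u=proj(C,[*t,33])[0]; cv2.circle(m,tuple(int(v) for v in u.round()),20,1,-1)
    b=blobs((H<22)&(S>80)&(m>0),60); c=max(b,key=cv2.contourArea); r=rect(C,c,33); err.append(np.hypot(*(r[:2]-t))); print(r,err[-1].round(1))
if max(err)<8: print(env.finish_job())
```

```text
[ 610.619 -320.731   65.927   60.73    -1.496] 4.7
[ 5.86529e+02  2.99609e+02  8.58620e+01  5.53590e+01 -5.09000e-01] 6.2
[ 6.66609e+02  1.23781e+02  5.35300e+01  2.58880e+01 -1.65000e-01] 3.8
[ 652.844 -115.514   41.453   36.316   -0.766] 3.8
the job is handed in; nothing more can be done
None
```

I handed the job in with each stamp picture side up in its own tray and released; a last top-camera check put every stamp within about 6 mm of its tray's centre (15 mm allowed), and the ink pad and tape roll look unmoved, but no verdict came back.

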